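# Seat the reference probe in the dry-block calibrator

## Robot

A 7-joint arm with a two-finger parallel gripper is mounted at the origin on a cart in front of the work surface, level with it; the furniture and walls round the work are solid. World frame = base frame: x ahead of the robot, y to its left, z up, the work surface at z = 0. Lengths are in m, angles in rad, forces in N, time in s.
With the tool pointing down it reaches from about 0.4 to 0.85 m from the base axis. Payload 10.4 kg.
Tool frame: the origin (TCP) lies midway between the tips of the shut fingers; the grasp point (between the pads) lies 19 mm behind it; z points along the fingers, y is the line along which they close (so a half turn about z gives the same grasp; the last joint's range is limited). The gripper opens to 87 mm and grips with 3 to 60 N. Pads are 19 mm wide; open, the fingers measure 117 mm over their backs; the gripper's body (75 mm by 190 mm) begins 51 mm behind the grasp point.
Start: joints at [-1.356, 0.332, -0.065, 1.46, 0.022, 1.35, -0.088], TCP at [0.147, 0.607, 0.223] pointing down, gripper open.
Joint ranges: [-2.6, 2.6], [-0.5, 2.12], [-1.47, 1.34], [0.16, 2.42], [-1.27, 4.41], [0.06, 2.06], [-2.6, 2.6]. Speed limits (rad/s): [2.22, 2.22, 2.79, 2.79, 3.14, 3.14, 3.14].

## Interface

Orientations are given as a unit quaternion [x, y, z, w].
In Python, from bench import r gives the robot as it stands.
- The arm moves only by the tool apply_moves, never from a script. Its argument "steps" is a list of rows, each a list of 7 numbers: the turn, a rotation vector about the tool's x, y, z in rad, then the shift along the tool's x, y, z in mm, then the opening, from -1 (shut) to 1 (fully open). In form: [[ax, ay, az, x, y, z, claw], ...]. A call has 1 to 20 rows; each row is the pose to reach, as a shift and turn from the pose commanded when the call began, along the tool's axes at that moment; what a row does not reach only later rows make up. A row lasts 1/12 s, in which the tool goes at most 41.7 mm and 7.16 degrees, less where a joint would pass 70% of its speed; a pose out of reach is approached as far as the arm can. A call with a gripper value outside its range is refused whole. The fingers move at their own pace and stop on an object; "force" is the grip in N (left out, the last holds). Time passes only in rows, so rows that repeat a pose let the fingers close. It gives the time, the measured TCP pose, the force, the opening and the grip force at its end, in the units of the state.
- r.read_state(): the state, without advancing time (a new reading comes with each control period).
- r.camera(name): name is "scene" or "side" or "wrist"; returns a dict with "pixels" (480x640x3 uint8, red, green, blue), "z_map" (480x640 float32, m along the optical axis (not along the pixel's ray), 0 where there is no reading), "fovy" (degrees; the focal length in pixels is half the picture's height over the tangent of half this angle, whatever the lens; pixels are square), "cx", "cy" (the principal point, pixels), "position" and "orientation" of the camera in the world. Camera axes: x right, y down, z forward; pixel columns grow to the right and rows downward; lengths in m; the calibration is good to about 2 mm. A picture is of the moment at which its call begins.
- r.close_job(): hands the job in; it is judged then, once.
The state is a dict: "time": time; "joint_positions": joint angles; "joint_vel": joint speeds; "joint_torque": joint torques, N m; "ee_pos": TCP position; "eef_rot": TCP orientation; "ft_force": force on the tool from outside, world axes, zero at the start; "torque": the same for the moment, N m; "width": finger opening in m; "grip_force": force on a finger pad.
Only numpy, scipy, OpenCV 4.12 (cv2) and the standard library are available. Lean on these libraries where they do the work, as an engineer would, in place of code of your own. Each camera call takes 0.05 s, during which the arm holds its last target. There are 200 camera calls.

## Task

Lift the blue-handled reference probe out of its parking stand and seat it in the grey calibrator: the blind bore lies out of sight under the brush seal, off-centre on the sprung floor of the well, so press the tip lightly on that floor and sweep it in a widening spiral until it drops in. Then push it gently fully home against the bottom (do not let it fall in) and let go. Never press the sprung floor down as far as 12 mm, and leave the bottle, beaker and syringe where they are.

Things in the scene. Friction and masses are not known exactly. Their poses are not given: they have to be found in the camera images.
- probe_grip (a point): Centre of the upright probe's blue square grip, 20 x 20 x 55 mm, flat sides facing the point's x and y, z up along the probe. Below the grip a round steel sheath, 12 mm diameter, 78 mm long, end slightly tapered: the tip is 105.5 mm below this point. A steel stub stands 5 mm above the grip. Mass about 80 g. It starts standing in the stand's socket.
- probe_tip (a point): Centre of the lower end face of the probe's sheath, on the probe's axis.
- stand: Fixed parking stand: black base 75 x 75 x 10 mm with an aluminium socket block 32 x 32 mm on it, its top 58 mm above the worktop. The socket is 14 mm wide and 45 mm deep, vertical, in the middle. Origin: centre of the underside, z up.
- calibrator: Fixed grey dry-block calibrator: case 110 (x) x 120 (y) x 78 mm, display on the -x face, a round dark steel guard collar in the middle of its top. Origin: centre of the underside, z up. With the insert at rest, the well's floor is 60 mm and the bottom of its bore 30 mm above the worktop. Black bristles (brush seal) across the well, 9 mm above its floor, hide it and give way without force.
- well_mouth (a point): Centre of the guard collar's top rim, 100 mm above the worktop (collar 52 mm outside, 40 mm inside diameter). The well goes down 40 mm to the flat top of a sprung steel insert. In that floor is one vertical blind bore, 13.6 mm wide with a 1.2 mm chamfer, 30 mm deep, its centre 2 to 8 mm from the well's axis in an unknown direction, different each time; it is not measured.
- insert (a joint): How far the sprung insert (well floor with the bore) is pressed down, m: 0 at rest, stop at 0.016. It starts to move at about 2 N and gives 1 mm more for each newton; when the tip finds the bore under light load the insert springs back up round it and the upward force on the probe vanishes.
- bottle_mid (a point): Centre of a loose brown bottle with white cap, 28 mm diameter, 62 mm tall. Bystander.
- beaker_b_mid (a point): Centre of a loose clear beaker, 56 mm diameter, 65 mm tall. Bystander.
- syringe_mid (a point): Centre of a loose syringe lying on the worktop, 107 x 30 x 20 mm. Bystander.
Things that resemble listed ones, but are neither listed nor needed, are in the scene too. What is shaped like the part that bears probe_grip but brown or orange is not meant.

How it is judged:
On the way, in this order (a step that is already met when the one before it is completed fails the run):
1. the probe is lifted clear of its stand (height (world z) of probe_tip above 0.065 m and horizontal distance between probe_tip and well_mouth above 0.03 m), for 0.1 s.
2. the tip rests on the well floor, pressing the sprung insert a little (horizontal distance between probe_tip and well_mouth below 0.02 m and height (world z) of probe_tip below 0.063 m and value of joint insert above 0.0004 m), for 0.04 s.
At the end, for the whole second after the job is handed in: The probe stands released in the calibrator's bore: tip less than 34 mm above the worktop (within 4 mm of the bottom) and within 12 mm of the well's axis, leaning under 0.15 rad, sprung insert within 3 mm of rest; bottle, beaker and syringe within 30 mm of their starts (z of probe_tip in the frame of calibrator below 0.034 m and horizontal distance between probe_tip and well_mouth below 0.012 m and angle between probe_grip's own z axis and vertical below 0.15 rad and value of joint insert below 0.003 m and distance of each of bottle_mid, beaker_b_mid, syringe_mid from where it was at the start of the episode below 0.03 m); the robot touches nothing.
It fails at once if the sprung insert is pressed down 12 mm or more (about 14 N) (value of joint insert above 0.012 m).
It fails at once if the probe is dropped into the well or the bore (falls faster than 0.4 m/s with its tip inside the well) (horizontal distance between probe_tip and well_mouth below 0.02 m and height (world z) of probe_tip below 0.1 m and linear speed of probe above 0.4 m/s).
It fails at once if the bottle, beaker or syringe is knocked 30 mm or more away (distance of any of bottle_mid, beaker_b_mid, syringe_mid from where it was at the start of the episode above 0.03 m).
It also fails if it takes over 58 s, if anything falls off the work surface, if the arm or the gripper's body presses on something with over 40 N, if the wrist force passes 120 N, or if a joint passes its speed limit or range.

## Working session

There is one attempt and no reset: what is moved stays moved. The work goes in short steps, Python scripts to look and compute and a tool call to move; the robot and the scene stay as the last step left them, time stands still between calls to the robot, and variables do not carry over. Pictures are saved under pics/ and viewed, at most 10 in all, crops included, and the job is handed in when it is done.

Besides the shell and the picture viewer there is one more tool, called after "Emit:" as name(argument=value, ...), one argument or row to a line, values as JSON. apply_moves: Moves the arm, as the interface text tells. Its arguments: {"type":"object","properties":{"steps":{"type":"array","items":{"type":"array","items":{"type":"number"}}},"force":{"type":"number"}},"required":["steps"]}

```bash
mkdir -p pics; cat > h.py <<'E'
import numpy as np, cv2
from scipy.spatial.transform import Rotation as R
from bench import r
def shot(n,f):
    c=r.camera(n); cv2.imwrite('pics/'+f+'.png',c['pixels'][:,:,::-1]); np.savez('pics/'+f,**c); return c
def world(c):
    f=240/np.tan(np.radians(float(c['fovy']))/2); z=c['z_map']
    v,u=np.mgrid[0:480,0:640]
    p=np.stack([(u-c['cx'])/f*z,(v-c['cy'])/f*z,z],-1)
    q=np.asarray(c['orientation'])
    M=R.from_quat(q).as_matrix() if q.size==4 else q.reshape(3,3)
    return p@M.T+c['position']
E
python3 - <<'E'
from h import *
s=r.read_state(); print(s)
for n in('scene','side'):
    c=shot(n,n+'0'); print(n,c['position'],c['orientation'],c['fovy'])
E
```

```text
{'time': 0.0, 'joint_positions': array([-1.35561111,  0.33286328, -0.06468087,  1.46096859,  0.02157791,
        1.3499565 , -0.08850096]), 'joint_vel': array([ 0.000611  , -0.00041414,  0.0014815 , -0.00042051, -0.00110565,
       -0.00156074,  0.00105099]), 'joint_torque': array([-6.28981684e-05, -6.23257041e+01,  2.44324270e-02, -3.89896631e+01,
       -6.13795244e-02,  3.97528277e-02,  1.41395749e-04]), 'ee_pos': array([0.14713231, 0.60700193, 0.22174626]), 'eef_rot': array([ 1.18613831e-01,  9.92940177e-01, -7.48207766e-04, -6.01003720e-05]), 'ft_force': array([0.67316311, 0.95338408, 0.07104982]), 'torque': array([0.02927923, 0.02891421, 0.01200145]), 'grip_force': 0.0, 'width': 0.08718596078182479}
scene [-0.30490512 -0.39587325  0.63834111] [ 0.73739339 -0.45763826  0.25180614 -0.42826613] 57.735500858123885
side [0.371291   0.95811811 0.60698618] [-0.0622413   0.8495355  -0.52282944  0.03263171] 55.62811129912626
```

View pics/scene0.png

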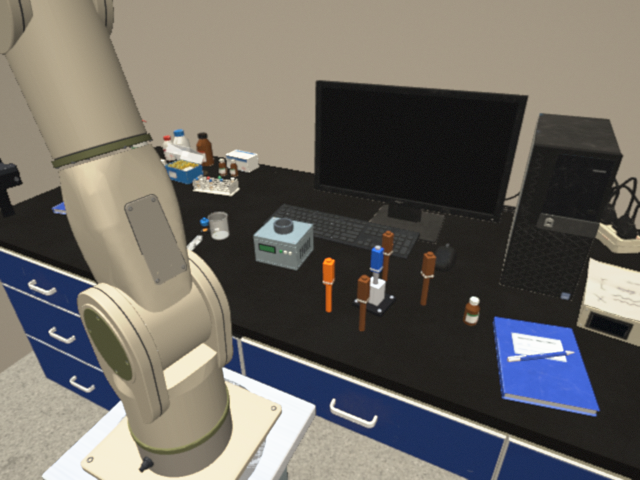

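View pics/side0.png

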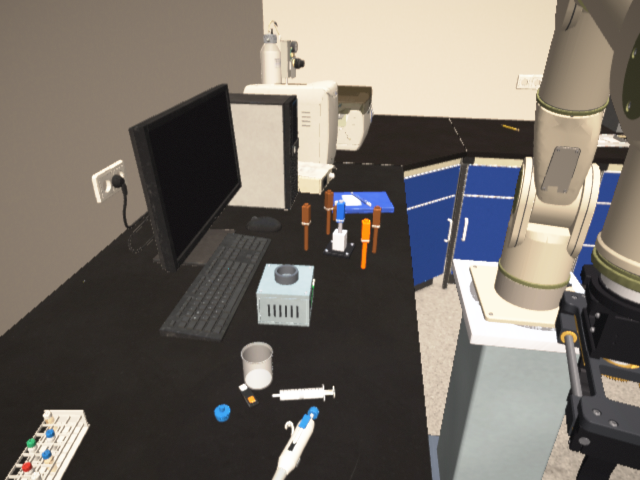

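The scene view shows the blue probe grip at (377,258) in the stand at (378,295), ringed by three brown probes and one orange one, with the calibrator collar at (284,225). The side view shows the same blue probe at (340,212) and the collar at (287,270).

```bash
python3 - <<'E'
from h import *
for n in('scene0','side0'):
    c=dict(np.load(f'pics/{n}.npz')); W=world(c); px=c['pixels']
    hsv=cv2.cvtColor(px,cv2.COLOR_RGB2HSV)
    reach=(W[...,0]>.2)&(W[...,0]<.9)&(abs(W[...,1])<.6)&(c['z_map']>0)
    for name,m in {'blue':(hsv[...,0]>100)&(hsv[...,0]<130)&(hsv[...,1]>150)&(W[...,2]>.06),
      'brownorange':(hsv[...,0]<15)&(hsv[...,1]>150)&(W[...,2]>.03),
      'stand':(hsv[...,1]<40)&(px.min(-1)>150)&(W[...,2]>.02)&(W[...,2]<.075)}.items():
        k,l,st,ce=cv2.connectedComponentsWithStats((m&reach).astype(np.uint8))
        for i in range(1,k):
            if st[i,4]<40: continue
            P=W[l==i]; print(n,name,ce[i].round(),st[i,4],'med',np.median(P,0).round(4),'lo',np.percentile(P,4,0).round(4),'hi',np.percentile(P,96,0).round(4))
    # collar / calibrator
    C=(284,225) if n=='scene0' else (287,270)
    v,u=np.mgrid[0:480,0:640]
    w=W[(abs(u-C[0])<40)&(abs(v-C[1])<50)]
    rim=w[(w[:,2]>.094)&(w[:,2]<.106)]; top=w[(w[:,2]>.073)&(w[:,2]<.082)]
    A=np.c_[2*rim[:,:2],np.ones(len(rim))]
    print(n,'rim',len(rim),rim.min(0).round(4),rim.max(0).round(4))
    print('top box',cv2.minAreaRect(top[:,:2].astype(np.float32)*1000), np.median(top[:,2]))
E
```

```text
scene0 blue [376. 258.] 215 med [ 0.4465 -0.1584  0.1267] lo [ 0.4432 -0.1662  0.1047] hi [ 0.4591 -0.1464  0.1463]
scene0 brownorange [387. 241.] 176 med [ 0.5393 -0.1527  0.1197] lo [ 0.5352 -0.1596  0.0942] hi [ 0.5505 -0.1413  0.1382]
scene0 brownorange [428. 263.] 246 med [ 0.4917 -0.2596  0.1177] lo [ 0.4853 -0.2698  0.093 ] hi [ 0.5001 -0.247   0.1375]
scene0 brownorange [386. 264.] 70 med [ 0.5429 -0.1519  0.0512] lo [ 0.5401 -0.1551  0.0312] hi [ 0.547  -0.1463  0.0731]
scene0 brownorange [328. 272.] 191 med [ 0.3758 -0.0777  0.1108] lo [ 0.373  -0.0845  0.0899] hi [ 0.3888 -0.0665  0.1313]
scene0 brownorange [363. 287.] 247 med [ 0.3503 -0.1649  0.1187] lo [ 0.3475 -0.1728  0.0934] hi [ 0.3619 -0.1547  0.1381]
scene0 brownorange [425. 287.] 87 med [ 0.4937 -0.2587  0.0531] lo [ 0.4911 -0.2631  0.0309] hi [ 0.4972 -0.2533  0.0723]
scene0 brownorange [328. 292.] 88 med [ 0.3799 -0.0756  0.0553] lo [ 0.3768 -0.0796  0.0324] hi [ 0.3829 -0.07    0.0794]
scene0 brownorange [362. 312.] 93 med [ 0.3542 -0.1652  0.053 ] lo [ 0.3523 -0.1689  0.0319] hi [ 0.3585 -0.1598  0.0728]
scen
[... 2422 characters left out ...]
] 330 med [0.8268 0.5064 0.0324] lo [0.8006 0.5017 0.0217] hi [0.8478 0.5223 0.0443]
side0 stand [292. 449.] 653 med [0.4635 0.5105 0.0232] lo [0.4467 0.4636 0.0204] hi [0.4781 0.5519 0.0273]
side0 stand [ 54. 436.] 299 med [0.8176 0.5451 0.0301] lo [0.7971 0.5224 0.0268] hi [0.8443 0.5611 0.0337]
side0 stand [ 32. 452.] 102 med [0.832  0.5759 0.0304] lo [0.8169 0.57   0.0263] hi [0.8406 0.5825 0.0348]
side0 stand [ 42. 465.] 67 med [0.806  0.591  0.0301] lo [0.7912 0.5876 0.0264] hi [0.8166 0.5961 0.0322]
side0 rim 169 [0.5217 0.108  0.0942] [0.5723 0.1618 0.1019]
top box ((554.52685546875, 24.984100341796875), (110.85035705566406, 343.15850830078125), 3.658757209777832) 0.07776098417132471
```

Emit:
apply_moves(
  steps=[
    [0,0,0,0,0,-60,0.2],
    [0,0,0,0,0,-110,0.2],
    [0,0,0,-451,-376,-110,0.2],
    [0,0,0,-451,-376,-110,0.2],
    [0,0,0,-451,-376,-110,0.2],
    [0,0,0,-451,-376,-110,0.2],
    [0,0,0,-451,-376,-110,0.2],
    [0,0,0,-451,-376,-110,0.2],
    [0,0,0,-451,-376,-110,0.2],
    [0,0,0,-451,-376,-110,0.2],
    [0,0,0,-451,-376,-110,0.2],
    [0,0,0,-451,-376,-110,0.2],
    [0,0,0,-451,-376,-110,0.2],
    [0,0,0,-451,-376,-110,0.2],
    [0,0,0,-451,-376,-110,0.2],
    [0,0,0,-451,-376,-110,0.2],
    [0,0,0,-451,-376,-110,0.2],
    [0,0,0,-451,-376,-110,0.2],
    [0,0,0,-451,-376,-110,0.2],
  ],
)

```text
time: 1.68
ee_pos: [0.4967, 0.1359, 0.3321]
eef_rot: [0.119, 0.993, -0.0, -0.0]
ft_force: [0.3, 0.7, 0.2]
width: 0.0522
grip_force: 0.0
```

```bash
python3 - <<'E'
from h import *
c=shot('wrist','w1'); print(c['position'],r.read_state()['ee_pos'],c['fovy'])
W=world(c)
m=(W[...,2]>.094)&(W[...,2]<.106); rim=W[m]
print(len(rim),rim.min(0),rim.max(0),cv2.minEnclosingCircle((rim[:,:2]*1000).astype(np.float32)))
t=(W[...,2]>.073)&(W[...,2]<.083); print(cv2.minAreaRect((W[t][:,:2]*1000).astype(np.float32)))
E
```

```text
[0.43446997 0.15186991 0.49232715] [0.49635511 0.13680304 0.33216738] 58.91332983163965
1342 [ 0.37887777 -0.16230168  0.09400017] [0.57501652 0.15821964 0.10599567] ((504.9812316894531, -3.1264419555664062), 168.94920349121094)
((496.563232421875, 32.742401123046875), (374.1566467285156, 136.7419891357422), 65.86038970947266)
```

View pics/w1.png

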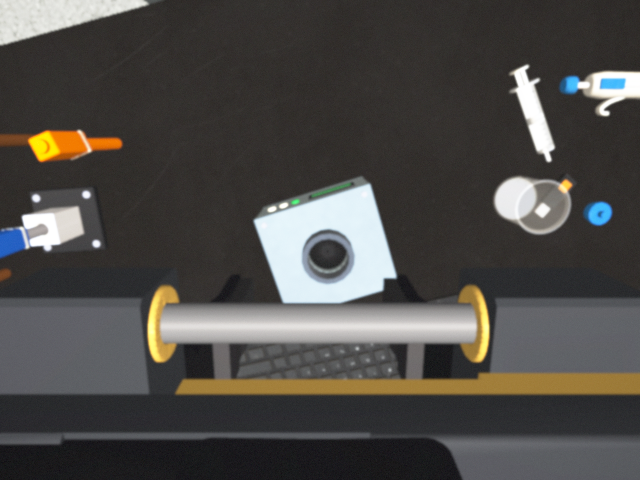

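The wrist view shows the collar centred near (328,256) and the calibrator turned a few degrees. The stand base is at (65,220), and the beaker and syringe are clear on the right.

```bash
python3 - <<'E'
from h import *
c=dict(np.load('pics/w1.npz')); W=world(c)
def circ(p):
    s=np.linalg.lstsq(np.c_[2*p,np.ones(len(p))],(p**2).sum(1),rcond=None)[0]
    return s[:2],np.sqrt(s[2]+s[0]**2+s[1]**2)
v,u=np.mgrid[0:480,0:640]
b=(abs(u-328)<45)&(abs(v-256)<40)
m=b&(W[...,2]>.096)&(W[...,2]<.104); p=W[m]
print(len(p),p.min(0),p.max(0),np.median(p[:,2]))
print('fit',circ(p[:,:2]),'mean',p.mean(0)); (ce,rad)=cv2.minEnclosingCircle((p[:,:2]*1000).astype(np.float32)); print(ce,rad)
t=(abs(u-325)<80)&(v>175)&(v<305)&(W[...,2]>.074)&(W[...,2]<.082); print(cv2.minAreaRect((W[t][:,:2]*1000).astype(np.float32)))
for n,C in(('scene0',(284,225)),('side0',(287,270))):
    c=dict(np.load(f'pics/{n}.npz')); W=world(c)
    m=(abs(u-C[0])<16)&(abs(v-C[1])<14)&(W[...,2]>.096)&(W[...,2]<.104); p=W[m]
    print(n,len(p),p.min(0),p.max(0),cv2.minEnclosingCircle((p[:,:2]*1000).astype(np.float32)))
E
```

```text
849 [0.52399837 0.10730132 0.09600936] [0.57501652 0.15821964 0.10020863] 0.09777596625126223
fit (array([0.54972408, 0.13268164]), np.float64(0.022885628504480823)) mean [0.54949601 0.13282729 0.09779127]
(549.8823852539062, 132.35572814941406) 25.887470245361328
((550.2839965820312, 132.51414489746094), (110.63471221923828, 120.09043884277344), 3.8339481353759766)
scene0 105 [0.51758334 0.10599559 0.09604667] [0.57122452 0.1577969  0.10220251] ((545.604248046875, 132.63449096679688), 28.089845657348633)
side0 143 [0.52224524 0.1079613  0.09603834] [0.57228625 0.16129001 0.10185705] ((545.032470703125, 134.69415283203125), 27.508201599121094)
```

Emit:
apply_moves(
  steps=[
    [0,0,0,29,-305,0,0.2],
    [0,0,0,29,-305,0,0.2],
    [0,0,0,29,-305,0,0.2],
    [0,0,0,29,-305,0,0.2],
    [0,0,0,29,-305,0,0.2],
    [0,0,0,29,-305,0,0.2],
    [0,0,0,29,-305,0,0.2],
    [0,0,0,29,-305,0,0.2],
    [0,0,0,29,-305,0,0.2],
    [0,0,0,29,-305,0,0.2],
    [0,0,0,29,-305,0,0.2],
  ],
)

```text
time: 2.65
ee_pos: [0.3974, -0.1519, 0.3325]
eef_rot: [0.117, 0.993, 0.0, 0.0]
ft_force: [-0.7, 0.7, 0.5]
width: 0.0522
grip_force: 0.0
```

```bash
python3 - <<'E'
from h import *
c=shot('wrist','w2'); print(r.read_state()['ee_pos'])
W=world(c); px=c['pixels']; hsv=cv2.cvtColor(px,cv2.COLOR_RGB2HSV)
near=(np.hypot(W[...,0]-.455,W[...,1]+.153)<.035)
for n,m in {'bluetop':near&(W[...,2]>.140)&(W[...,2]<.149)&(hsv[...,1]>100),'stub':near&(W[...,2]>.149),'block':near&(abs(W[...,2]-.058)<.004)&(hsv[...,1]<60)}.items():
    p=W[m]; print(n,len(p),p.mean(0).round(4) if len(p) else '',cv2.minAreaRect((p[:,:2]*1000).astype(np.float32)) if len(p)>5 else '', np.argwhere(m).mean(0))
E
```

```text
[ 0.39741856 -0.15190367  0.33242179]
bluetop 336 [ 0.4575 -0.155   0.1436] ((459.33837890625, -155.07887268066406), (19.89474105834961, 20.157024383544922), 82.48280334472656) [281.42559524 329.80059524]
stub 59 [ 0.459  -0.1552  0.1496] ((459.6063232421875, -155.30662536621094), (10.324508666992188, 10.507787704467773), 10.930707931518555) [285.49152542 330.25423729]
block 518 [ 0.4546 -0.1542  0.0561] ((459.6165466308594, -155.16879272460938), (31.99897003173828, 32.664451599121094), 80.3987045288086) [251.23938224 327.72972973]
```

View pics/w2.png

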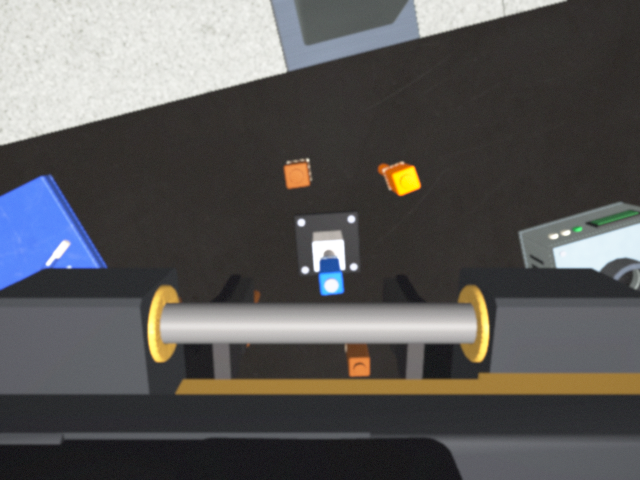

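Wrist view: blue grip top is at (330,285), and the stand edges are turned about 5° relative to the tool. The measured sizes (20 x 20 grip, 32 x 32 block) match the spec.

Emit:
apply_moves(
  steps=[
    [0,0,-0.087,-60,12,0,0.2],
    [0,0,-0.087,-60,12,40,0.2],
    [0,0,-0.087,-60,12,80,0.2],
    [0,0,-0.087,-60,12,120,0.2],
    [0,0,-0.087,-60,12,120,0.2],
    [0,0,-0.087,-60,12,120,0.2],
  ],
)

```text
time: 3.2
ee_pos: [0.4574, -0.155, 0.212]
eef_rot: [0.074, 0.997, -0.0, -0.002]
ft_force: [-0.1, 0.1, -0.3]
width: 0.0522
grip_force: 0.0
```

```bash
python3 - <<'E'
from h import *
s=r.read_state(); print(s['ee_pos'],s['eef_rot'],R.from_quat(s['eef_rot']).as_matrix().round(3).tolist())
c=shot('scene','s2'); cv2.imwrite('pics/s2c.png',cv2.resize(c['pixels'][150:350,280:480,::-1],(600,600)))
E
```

```text
[ 0.45739306 -0.15504003  0.21195683] [ 7.44670133e-02  9.97221361e-01 -4.78385942e-04 -1.99793211e-03] [[-0.989, 0.149, -0.004], [0.149, 0.989, -0.001], [0.004, -0.001, -1.0]]
```

View pics/s2c.png

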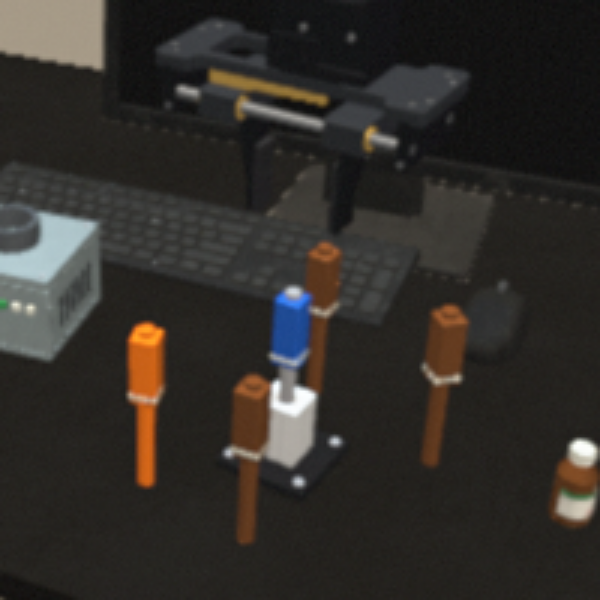

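The fingers straddle the blue probe from above and the brown probes are clear. Descend 108 mm and grip.

Emit:
apply_moves(
  steps=[
    [0,0,0,0,0,30,0.2],
    [0,0,0,0,0,60,0.2],
    [0,0,0,0,0,85,0.2],
    [0,0,0,0,0,108,0.2],
    [0,0,0,0,0,108,0.2],
    [0,0,0,0,0,108,-0.6],
    [0,0,0,0,0,108,-0.8],
    [0,0,0,0,0,108,-1],
    [0,0,0,0,0,108,-1],
    [0,0,0,0,0,108,-1],
    [0,0,0,0,0,108,-1],
  ],
  force=50,
)

```text
time: 4.17
ee_pos: [0.4584, -0.1562, 0.1051]
eef_rot: [0.075, 0.997, 0.0, 0.0]
ft_force: [0.3, 0.1, -0.6]
width: 0.0204
grip_force: 3.8
```

Emit:
apply_moves(
  steps=[
    [0,0,0,0,0,0,-1],
    [0,0,0,0,0,0,-1],
    [0,0,0,0,0,-3,-1],
  ],
  force=50,
)

```text
time: 4.42
ee_pos: [0.4581, -0.156, 0.1074]
eef_rot: [0.075, 0.997, 0.0, -0.0]
ft_force: [1.5, 1.2, -2.4]
width: 0.0198
grip_force: 50.0
```

Emit:
apply_moves(
  steps=[
    [0,0,0,0,0,-15,-1],
    [0,0,0,0,0,-35,-1],
    [0,0,0,0,0,-60,-1],
    [0,0,0,0,0,-90,-1],
    [0,0,0,0,0,-120,-1],
    [0,0,0,0,0,-120,-1],
    [0,0,0,0,0,-120,-1],
  ],
)

```text
time: 5.0
ee_pos: [0.4587, -0.1564, 0.2286]
eef_rot: [0.075, 0.997, 0.0, 0.001]
ft_force: [-0.2, -0.2, -1.5]
width: 0.0195
grip_force: 50.0
```

```bash
python3 - <<'E'
from h import *
s=r.read_state(); print(s['ee_pos'],s['eef_rot'],s['width'],s['grip_force'],s['ft_force'])
for n in('scene','side'):
    c=shot(n,n+'3'); W=world(c); px=c['pixels']; e=s['ee_pos']
    hsv=cv2.cvtColor(px,cv2.COLOR_RGB2HSV)
    near=np.hypot(W[...,0]-e[0],W[...,1]-e[1])<.03
    for k,m in {'blue':near&(hsv[...,0]>100)&(hsv[...,0]<130)&(hsv[...,1]>150),'sheath':near&(hsv[...,1]<60)&(W[...,2]>.1)&(W[...,2]<.19)}.items():
        p=W[m]; print(n,k,len(p),np.median(p,0).round(4),p[:,2].min(),p[:,2].max())
        if k=='sheath':
            for a,b in((.12,.14),(.16,.19)):
                q=p[(p[:,2]>a)&(p[:,2]<b)]; print('  ',q.mean(0).round(4))
E
```

```text
[ 0.45870586 -0.15644679  0.22862349] [7.53126803e-02 9.97159069e-01 3.75105812e-04 1.28452485e-03] 0.01952958061273976 49.99991753138602 [-0.15133669 -0.16586674 -1.4960302 ]
scene blue 218 [ 0.4454 -0.1564  0.2499] 0.22479539115927621 0.2733819436385917
scene sheath 123 [ 0.4509 -0.1585  0.1649] 0.13677256663285275 0.18998154604362244
   [ 0.4515 -0.1571  0.1382]
   [ 0.4514 -0.1582  0.1752]
side blue 52 [ 0.4469 -0.1468  0.249 ] 0.22588099212937562 0.27351376160083996
side sheath 81 [ 0.4557 -0.1513  0.1631] 0.13718962367303822 0.18991459268225097
   [ 0.4553 -0.1506  0.138 ]
   [ 0.4553 -0.1511  0.1752]
```

Emit:
apply_moves(
  steps=[
    [0,0,0,-7,40,0,-1],
    [0,0,0,-13,80,0,-1],
    [0,0,0,-19,120,0,-1],
    [0,0,0,-26,160,0,-1],
    [0,0,0,-32,200,0,-1],
    [0,0,0,-38,240,0,-1],
    [0,0,0,-43,275,0,-1],
    [0,0,0,-46,299,0,-1],
    [0,0,0,-46,299,0,-1],
    [0,0,0,-46,299,0,-1],
    [0,0,0,-46,299,0,-1],
  ],
)

```text
time: 6.02
ee_pos: [0.548, 0.131, 0.2263]
eef_rot: [0.076, 0.997, -0.001, -0.001]
ft_force: [0.1, -0.5, -0.3]
width: 0.0199
grip_force: 50.0
```

```bash
python3 - <<'E'
from h import *
s=r.read_state(); print(s['ee_pos'],s['eef_rot'],s['ft_force'])
v,u=np.mgrid[0:480,0:640]
for n in('scene','side'):
    c=shot(n,n+'4'); W=world(c); px=c['pixels']; e=s['ee_pos']
    near=np.hypot(W[...,0]-e[0],W[...,1]-e[1])<.05
    hsv=cv2.cvtColor(px,cv2.COLOR_RGB2HSV)
    p=W[near&(W[...,2]>.13)&(W[...,2]<.21)&(hsv[...,1]<90)]; rim=W[near&(W[...,2]>.096)&(W[...,2]<.104)]
    print(n,len(p),p.mean(0).round(4),p[:,2].min(),'rim',len(rim),rim.min(0).round(4),rim.max(0).round(4))
a=[cv2.resize(cv2.imread(f'pics/{n}4.png')[y:y+150,x:x+130],(390,450)) for n,x,y in(('scene',220,130),('side',225,170))]
cv2.imwrite('pics/m4.png',np.hstack(a))
E
```

```text
[0.54795285 0.13103796 0.2262911 ] [ 7.59029722e-02  9.97114375e-01 -9.33175875e-04 -8.89756621e-04] [ 0.05092575 -0.47776909 -0.25896752]
scene 132 [0.5407 0.1281 0.1736] 0.13501757076545295 rim 107 [0.5174 0.1067 0.096 ] [0.5722 0.1563 0.1023]
side 176 [0.5451 0.1353 0.173 ] 0.13472040829322413 rim 141 [0.522  0.1082 0.096 ] [0.5728 0.1631 0.1021]
```

View pics/m4.png

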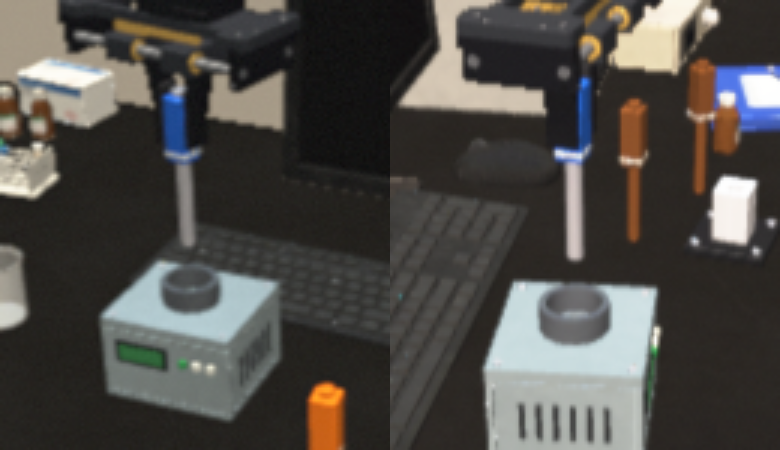

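The probe hangs upright over the collar in both views, centred to within about 2 mm. Lower it into the well.

Emit:
apply_moves(
  steps=[
    [0,0,0,0,1,15,-1],
    [0,0,0,0,1,30,-1],
    [0,0,0,0,1,45,-1],
    [0,0,0,0,1,60,-1],
    [0,0,0,0,1,68,-1],
    [0,0,0,0,1,70,-1],
    [0,0,0,0,1,71,-1],
  ],
)

```text
time: 6.7
ee_pos: [0.5485, 0.1327, 0.1566]
eef_rot: [0.076, 0.997, -0.0, -0.0]
ft_force: [-0.5, 0.3, -0.7]
width: 0.0198
grip_force: 50.0
```

Emit:
apply_moves(
  steps=[
    [0,0,0,0,0,1,-1],
    [0,0,0,0,0,2,-1],
    [0,0,0,0,0,3,-1],
    [0,0,0,0,0,4,-1],
    [0,0,0,0,0,4,-1],
    [0,0,0,0,0,4,-1],
  ],
)

```text
time: 7.2
ee_pos: [0.5486, 0.1335, 0.1526]
eef_rot: [0.075, 0.997, 0.0, 0.0]
ft_force: [0.2, 0.3, -0.5]
width: 0.0198
grip_force: 50.0
```

Emit:
apply_moves(
  steps=[
    [0,0,0,0,0,1,-1],
    [0,0,0,0,0,2,-1],
    [0,0,0,0,0,2,-1],
    [0,0,0,0,0,2,-1],
  ],
)

```text
time: 7.53
ee_pos: [0.5488, 0.1334, 0.1508]
eef_rot: [0.075, 0.997, 0.0, 0.0]
ft_force: [0.5, -0.1, 3.7]
width: 0.0196
grip_force: 50.0
```

```bash
python3 - <<'E'
import numpy as np
th=np.linspace(0,2*np.pi*5.2,20000); rr=2.0*th/(2*np.pi)
x,y=rr*np.cos(th),rr*np.sin(th); s=np.r_[0,np.cumsum(np.hypot(np.diff(x),np.diff(y)))]
g=np.arange(0,s[-1],1.5); X=np.interp(g,s,x).round(1);Y=np.interp(g,s,y).round(1)
n=6
for k in range(0,len(g)-1,n):
    print(k//n,(X[k],Y[k]),[(round(X[i]-X[k],1),round(Y[i]-Y[k],1)) for i in range(k+1,min(k+n+1,len(g)))])
E
```

```text
0 (np.float64(0.0), np.float64(0.0)) [(np.float64(-0.8), np.float64(0.4)), (np.float64(-0.8), np.float64(-1.0)), (np.float64(0.5), np.float64(-1.5)), (np.float64(1.7), np.float64(-0.7)), (np.float64(2.0), np.float64(0.7)), (np.float64(1.2), np.float64(2.0))]
1 (np.float64(1.2), np.float64(2.0)) [(np.float64(-1.4), np.float64(0.5)), (np.float64(-2.8), np.float64(0.2)), (np.float64(-3.8), np.float64(-0.9)), (np.float64(-4.2), np.float64(-2.3)), (np.float64(-3.9), np.float64(-3.8)), (np.float64(-2.9), np.float64(-4.9))]
2 (np.float64(-1.7), np.float64(-2.9)) [(np.float64(1.4), np.float64(-0.6)), (np.float64(2.9), np.float64(-0.5)), (np.float64(4.2), np.float64(0.1)), (np.float64(5.2), np.float64(1.3)), (np.float64(5.7), np.float64(2.7)), (np.float64(5.6), np.float64(4.2))]
3 (np.float64(3.9), np.float64(1.3)) [(np.float64(-0.6), np.float64(1.3)), (np.float64(-1.6), np.float64(2.4)), (np.float64(-3.0), np.float64(3.0)), (np.float64(-4.5), np.float64(3.2)), (np.float64(-5.9), np.float64(2.9)), (np.float64(-7.2), np.float64(2.1))]
4 (np.float64(-3.3), np.float64(3.4)) [(np.float64(-1.0), n
[... 3120 characters left out ...]
4)) [(np.float64(1.5), np.float64(0.3)), (np.float64(2.9), np.float64(0.8)), (np.float64(4.2), np.float64(1.5)), (np.float64(5.4), np.float64(2.5)), (np.float64(6.4), np.float64(3.6)), (np.float64(7.2), np.float64(4.8))]
17 (np.float64(8.7), np.float64(-4.6)) [(np.float64(0.6), np.float64(1.4)), (np.float64(1.1), np.float64(2.8)), (np.float64(1.3), np.float64(4.3)), (np.float64(1.3), np.float64(5.8)), (np.float64(1.0), np.float64(7.3)), (np.float64(0.6), np.float64(8.7))]
18 (np.float64(9.3), np.float64(4.1)) [(np.float64(-0.7), np.float64(1.3)), (np.float64(-1.5), np.float64(2.6)), (np.float64(-2.6), np.float64(3.7)), (np.float64(-3.7), np.float64(4.6)), (np.float64(-5.0), np.float64(5.3))]
```

Emit:
apply_moves(
  steps=[
    [0,0,0,-0.8,0.4,0,-1],
    [0,0,0,-0.8,-1.0,0,-1],
    [0,0,0,0.5,-1.5,0,-1],
    [0,0,0,1.7,-0.7,0,-1],
    [0,0,0,2.0,0.7,0,-1],
    [0,0,0,1.2,2.0,0,-1],
  ],
)

```text
time: 8.03
ee_pos: [0.5474, 0.1352, 0.1505]
eef_rot: [0.075, 0.997, -0.0, -0.0]
ft_force: [-1.0, -2.2, 2.3]
width: 0.0199
grip_force: 50.0
```

Emit:
apply_moves(
  steps=[
    [0,0,0,-1.4,0.5,0,-1],
    [0,0,0,-2.8,0.2,0,-1],
    [0,0,0,-3.8,-0.9,0,-1],
    [0,0,0,-4.2,-2.3,0,-1],
    [0,0,0,-3.9,-3.8,0,-1],
    [0,0,0,-2.9,-4.9,0,-1],
  ],
)

```text
time: 8.53
ee_pos: [0.5504, 0.1302, 0.1508]
eef_rot: [0.075, 0.997, 0.0, 0.001]
ft_force: [1.6, 1.3, 2.7]
width: 0.0197
grip_force: 50.0
```

Emit:
apply_moves(
  steps=[
    [0,0,0,1.4,-0.6,0,-1],
    [0,0,0,2.9,-0.5,0,-1],
    [0,0,0,4.2,0.1,0,-1],
    [0,0,0,5.2,1.3,0,-1],
    [0,0,0,5.7,2.7,0,-1],
    [0,0,0,5.6,4.2,0,-1],
  ],
)

```text
time: 9.03
ee_pos: [0.5442, 0.1356, 0.15]
eef_rot: [0.075, 0.997, -0.0, -0.001]
ft_force: [0.4, -0.3, -0.7]
width: 0.0195
grip_force: 50.0
```

Emit:
apply_moves(
  steps=[
    [0,0,0,0,0,0,-1],
    [0,0,0,0,0,0.7,-1],
    [0,0,0,0,0,1.5,-1],
    [0,0,0,0,0,1.5,-1],
  ],
)

```text
time: 9.37
ee_pos: [0.5447, 0.1352, 0.1487]
eef_rot: [0.075, 0.997, -0.0, -0.0]
ft_force: [-0.1, -0.8, -1.5]
width: 0.0195
grip_force: 50.0
```

The upward force has vanished, so the tip is in the bore. Lower gently while watching the force.

Emit:
apply_moves(
  steps=[
    [0,0,0,0,0,1.5,-1],
    [0,0,0,0,0,3,-1],
    [0,0,0,0,0,4.5,-1],
    [0,0,0,0,0,6,-1],
    [0,0,0,0,0,6,-1],
  ],
)

```text
time: 9.78
ee_pos: [0.5447, 0.1352, 0.1426]
eef_rot: [0.075, 0.997, -0.0, -0.0]
ft_force: [-1.7, -0.7, -0.5]
width: 0.0199
grip_force: 50.0
```

Emit:
apply_moves(
  steps=[
    [0,0,0,0,0,2,-1],
    [0,0,0,0,0,4,-1],
    [0,0,0,0,0,6,-1],
    [0,0,0,0,0,8,-1],
    [0,0,0,0,0,10,-1],
    [0,0,0,0,0,10,-1],
  ],
)

```text
time: 10.28
ee_pos: [0.5448, 0.1353, 0.1325]
eef_rot: [0.075, 0.997, -0.0, -0.0]
ft_force: [-1.2, -1.0, -2.3]
width: 0.0196
grip_force: 50.0
```

Emit:
apply_moves(
  steps=[
    [0,0,0,0,0,2,-1],
    [0,0,0,0,0,4,-1],
    [0,0,0,0,0,6,-1],
    [0,0,0,0,0,7.5,-1],
    [0,0,0,0,0,8.5,-1],
    [0,0,0,0,0,8.5,-1],
  ],
)

```text
time: 10.78
ee_pos: [0.5448, 0.1352, 0.1242]
eef_rot: [0.075, 0.997, -0.0, -0.0]
ft_force: [-1.9, -0.3, -1.5]
width: 0.0197
grip_force: 50.0
```

Emit:
apply_moves(
  steps=[
    [0,0,0,0,0,0.7,-1],
    [0,0,0,0,0,1.4,-1],
    [0,0,0,0,0,2.0,-1],
    [0,0,0,0,0,2.0,-1],
    [0,0,0,0,0,2.0,-1],
  ],
)

```text
time: 11.2
ee_pos: [0.5449, 0.1353, 0.1224]
eef_rot: [0.075, 0.997, -0.0, -0.0]
ft_force: [-2.5, -2.3, 0.7]
width: 0.0195
grip_force: 50.0
```

Emit:
apply_moves(
  steps=[
    [0,0,0,0.3,-0.4,0.5,-1],
    [0,0,0,0.3,-0.4,1.0,-1],
    [0,0,0,0.3,-0.4,1.0,-1],
    [0,0,0,0.3,-0.4,1.0,-1],
  ],
)

```text
time: 11.53
ee_pos: [0.5448, 0.1351, 0.1217]
eef_rot: [0.075, 0.997, 0.0, 0.0]
ft_force: [-1.3, -0.7, 2.3]
width: 0.0198
grip_force: 50.0
```

Bottom reached. The insert is lightly loaded. Ease off 1 mm, open and retreat straight up.

Emit:
apply_moves(
  steps=[
    [0,0,0,0,0,-0.7,-1],
    [0,0,0,0,0,-0.7,-1],
    [0,0,0,0,0,-0.7,-0.5],
    [0,0,0,0,0,-0.7,-0.3],
    [0,0,0,0,0,-0.7,0],
    [0,0,0,0,0,-0.7,0.1],
    [0,0,0,0,0,-0.7,0.1],
    [0,0,0,0,0,-0.7,0.1],
  ],
)

```text
time: 12.2
ee_pos: [0.5447, 0.1349, 0.1223]
eef_rot: [0.075, 0.997, 0.0, 0.0]
ft_force: [0.7, -0.6, 0.2]
width: 0.0447
grip_force: 0.0
```

Emit:
apply_moves(
  steps=[
    [0,0,0,0,0,-15,0.1],
    [0,0,0,0,0,-35,0.1],
    [0,0,0,0,0,-65,0.1],
    [0,0,0,0,0,-100,0.1],
    [0,0,0,0,0,-130,0.1],
    [0,0,0,0,0,-150,0.1],
    [0,0,0,0,0,-150,0.1],
    [0,0,0,0,0,-150,0.1],
  ],
)

```text
time: 12.87
ee_pos: [0.5451, 0.135, 0.2731]
eef_rot: [0.075, 0.997, 0.001, 0.001]
ft_force: [-0.1, 0.1, -0.9]
width: 0.048
grip_force: 0.0
```

```bash
python3 - <<'E'
from h import *
for n in('scene','side'):
    c=shot(n,n+'5'); W=world(c); hsv=cv2.cvtColor(c['pixels'],cv2.COLOR_RGB2HSV)
    m=(np.hypot(W[...,0]-.545,W[...,1]-.135)<.03)&(hsv[...,0]>100)&(hsv[...,0]<130)&(hsv[...,1]>150)
    p=W[m]; print(n,len(p),p[:,2].min(),p[:,2].max(),p[p[:,2]<.125].mean(0),p[p[:,2]>.145].mean(0))
a=[cv2.resize(cv2.imread(f'pics/{n}5.png')[y:y+150,x:x+130],(390,450)) for n,x,y in(('scene',220,130),('side',225,190))]
cv2.imwrite('pics/m5.png',np.hstack(a)); s=r.read_state(); print(s['time'],s['ee_pos'])
E
```

```text
scene 174 0.11875661194985399 0.16462904019247798 [0.53470548 0.13026584 0.12189011] [0.53506317 0.13011341 0.15567249]
side 240 0.11627392295788724 0.16400092967989333 [0.54142146 0.14360181 0.12095436] [0.54038693 0.14206213 0.15535025]
12.9667 [0.54417468 0.13487646 0.27124247]
```

View pics/m5.png

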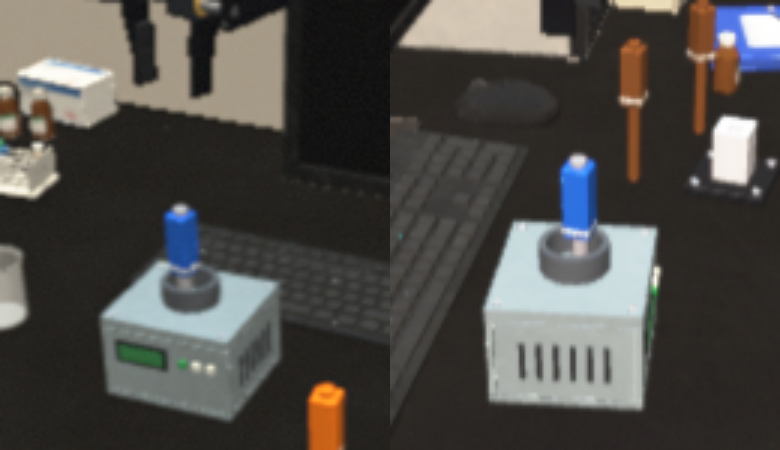

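The probe stands upright in the collar. Its grip top is at about 0.164 m, which puts the tip near 0.031 m, and the gripper is clear.

```bash
python3 -c "
from bench import r
print(r.close_job())"
```

```text
the job is handed in; nothing more can be done
None
```

The blue probe is seated in the calibrator's bore and released, and the job is handed in at about 13 s on the robot's clock. The last images put the tip at about 31 mm, with the probe upright and the gripper clear; the hand-in returned no verdict.

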